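# Set out the tea lights and hold the lighter wand ready

### The arm

A 6-joint arm with a two-finger parallel gripper is mounted at the origin on a cart in front of the work surface, level with it; the furniture and walls round the work are solid. World frame = base frame: x ahead of the robot, y to its left, z up, the work surface at z = 0. Lengths are in m, angles in rad, forces in N, time in s.
With the tool pointing down it reaches from about 0.275 to 0.825 m from the base axis. Payload 5.2 kg.
Tool frame: the origin (TCP) lies at the very end of the fingers, on their centre line; the grasp point (between the pads) lies 19 mm behind it; z points along the fingers, y is the line along which they close (so a half turn about z gives the same grasp; the last joint's range is limited). The gripper opens to 93 mm and grips with 3 to 60 N. Pads are 15 mm wide; open, the fingers measure 128 mm over their backs; the gripper's body (75 mm by 188 mm) begins 65 mm behind the grasp point.
Start: joints at [-1.49, 0.259, 1.535, -0, 1.348, -0.203], TCP at [0.154, -0.528, 0.219] pointing down, gripper open.
Joint ranges: [-3.14, 3.14], [-0.91, 2.08], [0.19, 2.58], [-1.22, 4.36], [0.22, 2.71], [-3.12, 3.12]. Speed limits (rad/s): [2.57, 2.57, 3.14, 3.14, 3.14, 3.14].

### API

Orientations are given as a rotation vector (axis times angle).
In Python, from workcell import manip gives the robot as it stands.
- The arm moves only by the tool step_arm, never from a script. Its argument "increments" is a list of rows, each an object of numbers: "fingers": the finger opening in cm, from 0 to 9.3; "x", "y", "z": the shift along the tool's x, y, z in cm; "twist": the turn about the tool's z in degrees. A call has 1 to 10 rows; each row shifts and turns the commanded pose from where the row before left it, along the tool's axes as they then stand; what a row does not reach is not made up. A row lasts 1/10 s, in which the tool goes at most 50 mm and 8.59 degrees, less where a joint would pass 70% of its speed; a pose out of reach is approached as far as the arm can. A call with a gripper value outside its range is refused whole. The fingers move at their own pace and stop on an object; "force" is the grip in N (left out, the last holds). Time passes only in rows, so rows that do not move let the fingers close. It gives the time, the measured TCP pose, the force, the opening and the grip force at its end, in the units of the state.
- manip.sense(): the state, without advancing time (a new reading comes with each control period).
- manip.get_image(name): name is "side" or "top"; returns (picture, depth): 384x512x3 uint8, blue, green, red; 384x512 float32, m along the optical axis (not along the pixel's ray), 0 where there is no reading.
- manip.camera_info(name): a dict with "fx", "fy", "cx", "cy" (pixels), "view" (4x4, takes a point from world to camera coordinates). Camera axes: x right, y down, z forward; pixel columns grow to the right and rows downward; lengths in m; the calibration is good to about 2 mm. A picture is of the moment at which its call begins. camera_info takes no time and is no camera call.
- manip.job_done(): hands the job in; it is judged then, once.
The state is a dict: "clock": time; "joint_pos": joint angles; "joint_vel": joint speeds; "joint_efforts": joint torques, N m; "eef_pos": TCP position; "orientation": TCP orientation; "contact_force": force on the tool from outside, world axes, zero at the start; "moment": the same for the moment, N m; "finger_gap": finger opening in m; "grip_force": force on a finger pad.
Only numpy, scipy, OpenCV 4.12 (cv2) and the standard library are available. Lean on these libraries where they do the work, as an engineer would, in place of code of your own. Each camera call takes 0.05 s, during which the arm holds its last target. There are 200 camera calls.

### The job

First drop the two loose tea lights, one by one, into the two empty pockets at the ends of the candle tray so that each sits flat on its pocket's floor. Then draw the lighter wand out of its stand, lean it over to about 50 degrees from upright (or flatter), and hold it up with the tip of its nozzle about 7 cm above the worktop over the middle tea light, touching nothing but the gripper; finish while still holding it there. Leave the middle tea light in its pocket and do not disturb the match box or the garlic.

Things in the scene. Friction and masses are not known exactly. Their poses are not given: they have to be found in the camera images.
- tray: white ceramic candle tray, fixed, 186 x 68 x 22 mm (x, y, z); origin at the centre of its underside; x runs along the row of three round pockets, z up. The pockets are 45 mm wide with a 3 mm chamfered mouth and 11 mm deep (floor 11 mm above the worktop), 60 mm apart, at x = -60, 0 and +60 mm. A seated tea light stands 4 mm proud of the tray
- pocket0 (a point): centre of the mouth, level with the tray's top, of the empty end pocket at the tray's -x end
- pocket1 (a point): centre of the mouth, level with the tray's top, of the middle pocket, which holds a tea light from the start
- pocket2 (a point): centre of the mouth, level with the tray's top, of the empty end pocket at the tray's +x end
- light_a_c (a point): loose tea light: an open metal cup filled with wax, round, 38 mm across, 15 mm high, 20 g, the same as the others; this point is its centre, half-way up (7.5 mm above its underside); z is up through the wax. Lies on the worktop in front of the tray; goes into either end pocket
- light_b_c (a point): loose tea light: an open metal cup filled with wax, round, 38 mm across, 15 mm high, 20 g, the same as the others; this point is its centre, half-way up (7.5 mm above its underside); z is up through the wax. Lies on the worktop in front of the tray; goes into either end pocket
- light_mid_c (a point): tea light: an open metal cup filled with wax, round, 38 mm across, 15 mm high, 20 g, the same as the others; this point is its centre, half-way up (7.5 mm above its underside); z is up through the wax. Already sits in the tray's middle pocket and stays there
- stand_mouth (a point): centre of the mouth of the wand's stand, a fixed dark wooden block 60 x 60 mm, 70 mm high, on a 74 mm square dark foot; a vertical bore 16 mm wide and 66 mm deep goes down from this point; x and y are along the block's sides, z up
- wand_grip (a point): centre of the lighter wand's handle: black, 24 x 24 mm square, 100 mm long. A straight steel nozzle 9 mm thick stands 60 mm out of its lower end. z runs along the wand from nozzle to handle (up at the start), x and y square to the handle's faces; the nozzle's tip lies 110 mm from here along -z
- wand_tip (a point): tip of the lighter wand's nozzle, on its axis; z runs from the tip to the handle. The wand is 160 mm long, about 80 g. At the start the nozzle stands loosely in the stand's bore and the handle rests on the block, its top 170 mm above the worktop; lifted by more than 60 mm it is clear
- match_box: bystander, to be left alone: paper match box 19 x 53 x 36 mm, standing on the worktop; origin at the centre of its underside
- garlic: bystander, to be left alone: garlic bulb about 53 mm wide and high; origin at the centre of its underside
- tap (a point): foot of the column of the fixed mixer tap behind the sink, left of the tray: an obstacle. Its curved spout reaches about 200 mm from here towards the robot (-x) and 360 mm up; its two handles stand 90 mm to either side (y), 180 mm high. Keep the arm clear of it when it swings over from the left

How it is judged:
On the way, in this order (a step that is already met when the one before it is completed fails the run):
1. both loose tea lights sit flat in the end pockets while the wand is still in its stand ((((horizontal distance between light_a_c and pocket0 below 0.008 m and z of light_a_c in the frame of tray below 0.022 m and angle between light_a_c's own z axis and vertical below 0.15 rad) and (horizontal distance between light_b_c and pocket2 below 0.008 m and z of light_b_c in the frame of tray below 0.022 m and angle between light_b_c's own z axis and vertical below 0.15 rad)) or ((horizontal distance between light_a_c and pocket2 below 0.008 m and z of light_a_c in the frame of tray below 0.022 m and angle between light_a_c's own z axis and vertical below 0.15 rad) and (horizontal distance between light_b_c and pocket0 below 0.008 m and z of light_b_c in the frame of tray below 0.022 m and angle between light_b_c's own z axis and vertical below 0.15 rad))) and horizontal distance between light_mid_c and pocket1 below 0.008 m and z of light_mid_c in the frame of tray below 0.022 m and angle between light_mid_c's own z axis and vertical below 0.15 rad and horizontal distance between wand_tip and stand_mouth below 0.015 m and z of wand_tip in the frame of stand_mouth below -0.04 m), for 0.2 s.
2. the wand is drawn clear of its stand ((((horizontal distance between light_a_c and pocket0 below 0.008 m and z of light_a_c in the frame of tray below 0.022 m and angle between light_a_c's own z axis and vertical below 0.15 rad) and (horizontal distance between light_b_c and pocket2 below 0.008 m and z of light_b_c in the frame of tray below 0.022 m and angle between light_b_c's own z axis and vertical below 0.15 rad)) or ((horizontal distance between light_a_c and pocket2 below 0.008 m and z of light_a_c in the frame of tray below 0.022 m and angle between light_a_c's own z axis and vertical below 0.15 rad) and (horizontal distance between light_b_c and pocket0 below 0.008 m and z of light_b_c in the frame of tray below 0.022 m and angle between light_b_c's own z axis and vertical below 0.15 rad))) and horizontal distance between light_mid_c and pocket1 below 0.008 m and z of light_mid_c in the frame of tray below 0.022 m and angle between light_mid_c's own z axis and vertical below 0.15 rad and z of wand_tip in the frame of stand_mouth above 0.005 m), for 0.1 s.
At the end, for the whole second after the job is handed in: A tea light flat in each pocket (8 mm, 0.15 rad, centre under 22 mm above the worktop); wand still (0.05 m/s), in the gripper (over 0.5 N), leaning over 0.70 rad, tip within 30 mm of the middle pocket's centre and 40 to 130 mm high, handle centre over 60 mm, touching no tray, stand or tea light ((((horizontal distance between light_a_c and pocket0 below 0.008 m and z of light_a_c in the frame of tray below 0.022 m and angle between light_a_c's own z axis and vertical below 0.15 rad) and (horizontal distance between light_b_c and pocket2 below 0.008 m and z of light_b_c in the frame of tray below 0.022 m and angle between light_b_c's own z axis and vertical below 0.15 rad)) or ((horizontal distance between light_a_c and pocket2 below 0.008 m and z of light_a_c in the frame of tray below 0.022 m and angle between light_a_c's own z axis and vertical below 0.15 rad) and (horizontal distance between light_b_c and pocket0 below 0.008 m and z of light_b_c in the frame of tray below 0.022 m and angle between light_b_c's own z axis and vertical below 0.15 rad))) and horizontal distance between light_mid_c and pocket1 below 0.008 m and z of light_mid_c in the frame of tray below 0.022 m and angle between light_mid_c's own z axis and vertical below 0.15 rad and angle between wand_tip's own z axis and vertical above 0.7 rad and horizontal distance between wand_tip and pocket1 below 0.03 m and height (world z) of wand_tip between 0.04 and 0.13 m and height (world z) of wand_grip above 0.06 m and contact force between wand and the fingers above 0.5 N and contact force between wand and tray below 0.1 N and contact force between wand and stand below 0.1 N and contact force between wand and light_a below 0.1 N and contact force between wand and light_b below 0.1 N and contact force between wand and light_mid below 0.1 N and linear speed of wand below 0.05 m/s); the arm keeps its last pose, push and grip.
It fails at once if the match box is pushed more than 30 mm (distance of match_box from where it was at the start of the episode above 0.03 m).
It fails at once if the garlic is pushed more than 30 mm (distance of garlic from where it was at the start of the episode above 0.03 m).
It also fails if it takes over 64 s, if anything falls off the work surface, if the arm or the gripper's body presses on something with over 40 N, if the wrist force passes 120 N, or if a joint passes its speed limit or range.

## Working session

There is one attempt and no reset: what is moved stays moved. The work goes in short steps, Python scripts to look and compute and a tool call to move; the robot and the scene stay as the last step left them, time stands still between calls to the robot, and variables do not carry over. Pictures are saved under pics/ and viewed, at most 10 in all, crops included, and the job is handed in when it is done.

Besides the shell and the picture viewer there is one more tool, called after ">>>" as name(argument=value, ...) on one line, values as JSON. step_arm: Moves the arm, as the interface text tells. Its arguments: {"type":"object","properties":{"increments":{"type":"array"},"force":{"type":"number"}},"required":["increments"]}

```bash
mkdir -p pics; cat > h.py <<'E'
import numpy as np, cv2
from workcell import manip
from scipy.spatial.transform import Rotation as R
def grab(n):
    im,d=manip.get_image(n); np.savez(f'{n}.npz',im=im,d=d); return im,d
def load(n):
    z=np.load(f'{n}.npz'); return z['im'],z['d']
def cloud(n,d):
    c=manip.camera_info(n); v,u=np.mgrid[:384,:512]
    P=np.stack([(u-c['cx'])/c['fx']*d,(v-c['cy'])/c['fy']*d,d],-1)
    T=np.linalg.inv(np.array(c['view'])); W=P@T[:3,:3].T+T[:3,3]; W[d==0]=np.nan; return W
E
python3 - <<'E'
from h import *
for n in ['side','top']:
    im,d=grab(n); cv2.imwrite(f'pics/{n}0.png',cv2.resize(im,(800,600),interpolation=cv2.INTER_CUBIC))
    c=manip.camera_info(n); print(n,np.linalg.inv(np.array(c['view'])).round(3),c['fx'])
s=manip.sense(); print(s['eef_pos'],s['orientation'],s['clock'],s['finger_gap'])
print(R.from_rotvec(s['orientation']).as_matrix().round(3))
E
```

```text
side [[ 0.849 -0.205  0.487  0.077]
 [-0.528 -0.319  0.787 -0.887]
 [-0.006 -0.926 -0.379  0.449]
 [ 0.     0.     0.     1.   ]] 382.33622818802127
top [[ 0.064 -0.978  0.199  0.352]
 [-0.998 -0.062  0.016 -0.155]
 [-0.004 -0.2   -0.98   1.089]
 [ 0.     0.     0.     1.   ]] 413.67233451919094
[ 0.15397405 -0.52749295  0.21790604] [-3.10839114e+00 -4.44108968e-01 -1.24817475e-04] 0.1 0.09297812948383029
[[ 0.96   0.28  -0.   ]
 [ 0.28  -0.96   0.002]
 [ 0.    -0.002 -1.   ]]
```

View pics/top0.png

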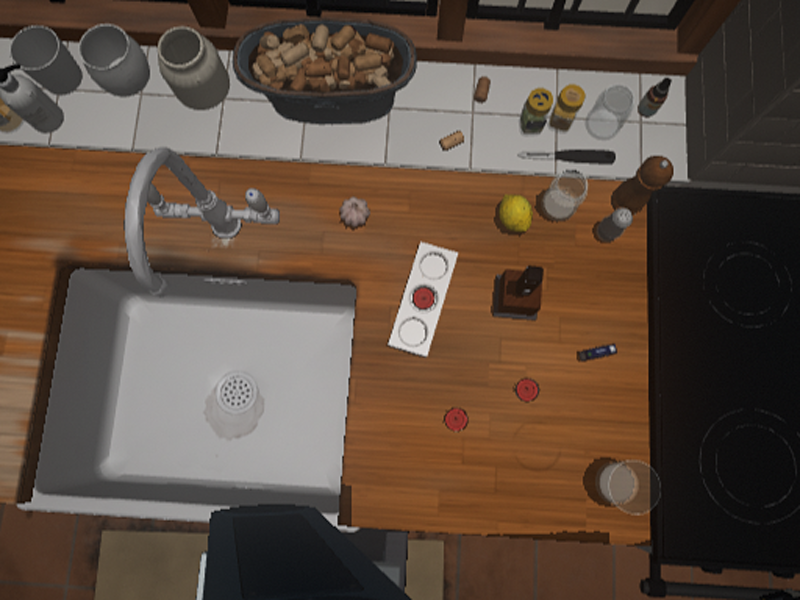

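View pics/side0.png

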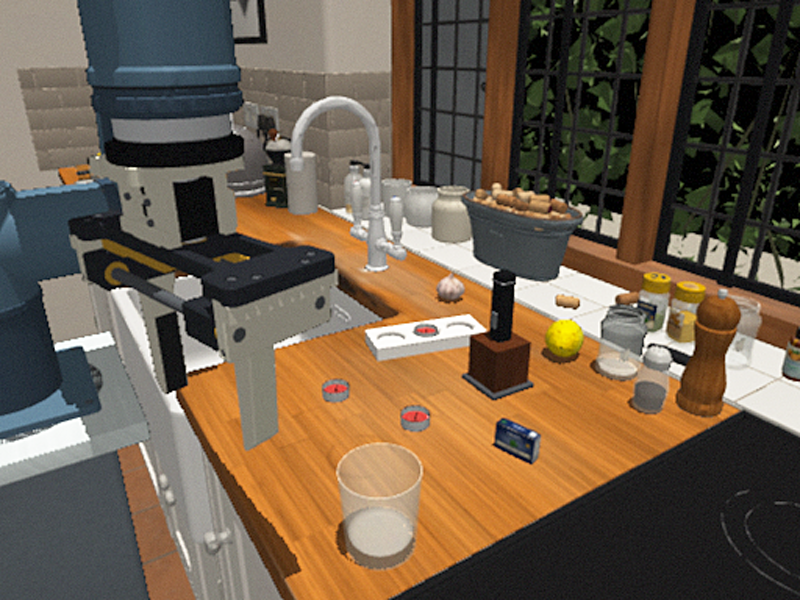

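Top view (800-px scale): loose lights at (456,419) and (526,390). The tray's pockets are at (434,265), (424,297) and (412,332), the stand and wand are at about (522,290), and the match box is at (597,352). The side view agrees. Next I'll get positions from the depth cloud.

```bash
python3 - <<'E'
from h import *
im,d=load('top'); W=cloud('top',d); hsv=cv2.cvtColor(im,cv2.COLOR_BGR2HSV)
k=0.64
def rect(m,name):
    n,l,st,_=cv2.connectedComponentsWithStats(m.astype(np.uint8))
    for i in range(1,n):
        if st[i,4]<25: continue
        p=W[l==i]; r=cv2.minAreaRect((p[:,:2]*1000).astype(np.float32))
        print(name,st[i],'mean',np.nanmean(p,0).round(4),'rectc',np.round(r[0],1),np.round(r[1],1),round(r[2],1),'z',np.nanpercentile(p[:,2],[5,50,95]).round(4))
roi=np.zeros((384,512),bool); roi[150:290,235:410]=1
X,Y,Z=W[...,0],W[...,1],W[...,2]
rect(roi&(hsv[...,0]<8)|(roi&(hsv[...,0]>172))&(hsv[...,1]>150)&(Z<.05)&(im[...,2]>110),'red') if 0 else None
rect(roi&(Z>.008)&(Z<.03),'low')
rect(roi&(Z>.06)&(Z<.08),'block')
rect(roi&(Z>.16)&(Z<.18),'handle')
rect(roi&(Z>.028)&(Z<.05),'mid')
tr=np.s_[150:235,240:300]
g=im[tr]; cv2.imwrite('pics/tray.png',cv2.resize(g,None,fx=7,fy=7,interpolation=cv2.INTER_CUBIC))
g=im[160:220,305:365]; cv2.imwrite('pics/stand.png',cv2.resize(g,None,fx=10,fy=10,interpolation=cv2.INTER_CUBIC))
E
```

```text
low [382 150  13   5  30] mean [ 0.7064 -0.4781  0.0194] rectc [ 706.3 -480.1] [30.6  8.6] 70.4 z [0.0095 0.0192 0.0295]
low [ 248  155   45   74 1783] mean [ 0.5789 -0.1708  0.0193] rectc [ 580.6 -171.3] [ 68.1 187.1] 76.4 z [0.01   0.021  0.0254]
low [316 176  28  29 126] mean [ 0.5787 -0.3143  0.0141] rectc [ 580.2 -314.6] [96.2 54. ] 44.4 z [0.0082 0.0108 0.0271]
low [330 243  15  14  98] mean [ 0.4386 -0.3523  0.0108] rectc [ 438.7 -351.4] [32.6 37.9] 14.4 z [0.0083 0.0103 0.0172]
low [285 262  15  14  78] mean [ 0.3799 -0.2377  0.0103] rectc [ 380.7 -237.7] [31.2 36.2] 19.9 z [0.0081 0.0094 0.0155]
block [321 173  26  26 394] mean [ 0.5889 -0.3242  0.0702] rectc [ 595.3 -329.5] [60.9 60.8] 88.0 z [0.0655 0.0704 0.0741]
handle [336 170  12  12 113] mean [ 0.5944 -0.3288  0.1693] rectc [ 595.4 -329.5] [23.8 24. ] 83.3 z [0.1633 0.1696 0.1729]
mid [385 150  14   4  35] mean [ 0.7049 -0.4844  0.0376] rectc [ 705.5 -486. ] [ 8.3 33.2] 1.4 z [0.0296 0.0371 0.0462]
mid [320 176  24  25  62] mean [ 0.5772 -0.318   0.0392] rectc [ 581.7 -313.9] [83.  41.2] 42.7 z [0.0296 0.0395 0.0479]
mid [373 220  22  11 141] mean [ 0.5063 -0.4644  0.0358] rectc [ 506.8 -465.2] [17.2 52.6] 16.9 z [0.0316 0.0361 0.0398]
```

View pics/tray.png

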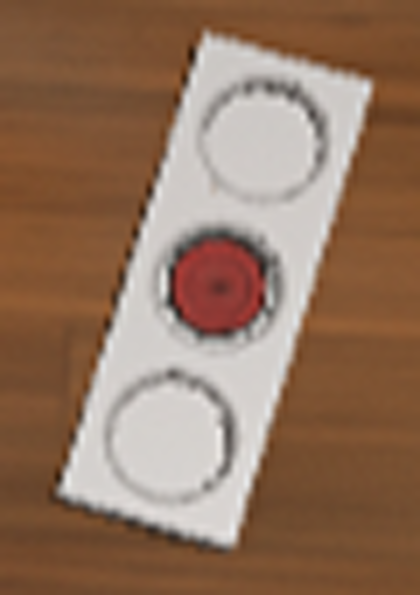

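View pics/stand.png

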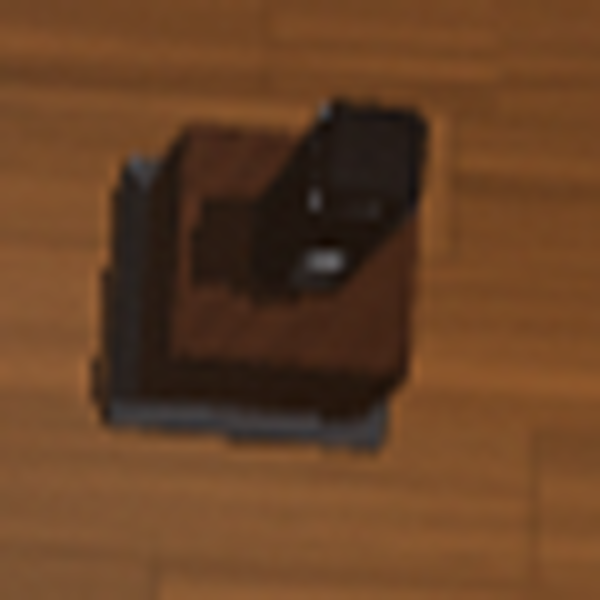

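The tray crop shows pocket centres at crop (264,138), (218,287) and (171,437). The stand crop shows the handle top at about (375,155) and nearly square to the world axes. Next I'll compute exact points, cross-checked by ray and plane intersection.

```bash
cat >> h.py <<'E'
def onplane(n,u,v,z):
    c=manip.camera_info(n); T=np.linalg.inv(np.array(c['view']))
    r=T[:3,:3]@np.array([(u-c['cx'])/c['fx'],(v-c['cy'])/c['fy'],1]); return T[:3,3]+r*(z-T[2,3])/r[2]
def red(n,im,z,roi,zz=None):
    hsv=cv2.cvtColor(im,cv2.COLOR_BGR2HSV); m=((hsv[...,0]<4)|(hsv[...,0]>170))&(hsv[...,1]>130)&(im[...,2]>70)
    k=np.zeros(m.shape,bool); k[roi]=1; N,l,st,ce=cv2.connectedComponentsWithStats((m&k).astype(np.uint8))
    for i in range(1,N):
        if st[i,4]>25: print(n,'red',st[i],onplane(n,*ce[i],z).round(4))
E
python3 - <<'E'
from h import *
im,d=load('top'); W=cloud('top',d)
P=[onplane('top',240+(a+.5)/7-.5,150+(b+.5)/7-.5,.022) for a,b in [(264,138),(218,287),(171,437)]]
print(np.round(P,4), np.linalg.norm(P[0]-P[1]),np.linalg.norm(P[2]-P[1]),'yaw',np.degrees(np.arctan2(*(P[0]-P[2])[[1,0]])))
red('top',im,.014,np.s_[150:290,235:410])
ims,ds=load('side'); red('side',ims,.014,np.s_[190:290,190:320])
Z=W[...,2]; m=np.zeros(Z.shape,bool); m[165:190,330:355]=1; m&=(Z>.163)&(Z<.178)
p=(W[m][:,:2]*1000)
from scipy.spatial import ConvexHull
h=p[ConvexHull(p).vertices]; print('handle hull',h.round(1).tolist(), np.nanmedian(W[m][:,2]))
Ws=cloud('side',ds); 
for nm,WW in (('top',W),('side',Ws)):
  for lo,hi in ((.08,.12),(.12,.163)):
    q=WW[(WW[...,2]>lo)&(WW[...,2]<hi)&(abs(WW[...,0]-.595)<.03)&(abs(WW[...,1]+.33)<.03)]
    r=cv2.minAreaRect((q[:,:2]*1000).astype(np.float32)); print(nm,lo,len(q),r, q[:,:2].min(0),q[:,:2].max(0))
q=Ws[(Ws[...,2]>.165)&(Ws[...,2]<.2)&(abs(Ws[...,0]-.595)<.03)&(abs(Ws[...,1]+.33)<.03)];print(q.mean(0),len(q))
E
```

```text
[[ 0.64   -0.1856  0.022 ]
 [ 0.5811 -0.1715  0.022 ]
 [ 0.5229 -0.1573  0.022 ]] 0.060643764431294135 0.059858290154289 yaw -13.585193986831976
top red [265 184  13  13 135] [ 0.5831 -0.1719  0.014 ]
top red [331 243  13  14 142] [ 0.4393 -0.3512  0.014 ]
top red [285 262  14  14 149] [ 0.384  -0.2361  0.014 ]
side red [267 210  11   3  29] [ 0.5924 -0.1584  0.014 ]
side red [207 246  15   6  61] [ 0.3828 -0.2406  0.014 ]
side red [257 263  16   7  86] [ 0.4379 -0.3548  0.014 ]
handle hull [[585.6, -339.8], [600.3, -342.1], [602.0, -341.5], [606.4, -339.0], [608.2, -323.2], [605.6, -318.7], [592.1, -317.4], [585.9, -318.7], [585.2, -319.9], [584.3, -321.4], [583.4, -329.1], [583.7, -338.0]] 0.1696678581852794
top 0.08 52 ((589.583984375, -324.1922607421875), (29.495698928833008, 14.059147834777832), 46.19313049316406) [ 0.58071171 -0.33930701] [ 0.60486603 -0.31693814]
top 0.12 67 ((589.4330444335938, -324.0543212890625), (29.462875366210938, 14.008588790893555), 44.945491790771484) [ 0.5830644  -0.33941861] [ 0.60480771 -0.31693595]
side 0.08 246 ((591.2294921875, -334.6260986328125), (19.574983596801758, 30.164474487304688), 43.49777603149414) [ 0.58143466 -0.34314145] [ 0.6087108  -0.31699481]
side 0.12 280 ((591.688720703125, -333.39947509765625), (19.89951515197754, 31.443012237548828), 42.78373336791992) [ 0.58338026 -0.34250298] [ 0.60950733 -0.3156898 ]
[ 0.59389971 -0.3324759   0.16870037] 69
```

>>> step_arm(increments=[{"x": 3,"y": -2.15},{"x": 3,"y": -2.15},{"x": 3,"y": -2.15},{"x": 3,"y": -2.15},{"x": 3,"y": -2.15},{"x": 3,"y": -2.15},{"x": 3,"y": -2.15},{"x": 3,"y": -2.15},{"x": 3,"y": -2.15},{"x": 3,"y": -2.15}], force=15)

```text
$.increments[0]: bad value
```

>>> step_arm(increments=[{"twist": 7.5,"z": 3,"fingers": 6},{"twist": 7.5,"z": 3},{"twist": 7.5,"z": 3},{"twist": 7.4,"z": 3},{"z": 2},{}])

```text
$.increments[0]: bad value
```

>>> step_arm(increments=[{"fingers": 9.3,"x": 3,"y": -2.15,"z": 0,"twist": 0},{"fingers": 9.3,"x": 3,"y": -2.15,"z": 0,"twist": 0}], force=15)

```text
clock: 0.3
eef_pos: [0.1995, -0.4694, 0.2178]
orientation: [-3.109, -0.441, -0.0]
contact_force: [0.4, 0.3, 0.5]
finger_gap: 0.0929
grip_force: 0.0
```

>>> step_arm(increments=[{"fingers": 9.3,"x": 3,"y": -2.15,"z": 0,"twist": 0},{"fingers": 9.3,"x": 3,"y": -2.15,"z": 0,"twist": 0},{"fingers": 9.3,"x": 3,"y": -2.15,"z": 0,"twist": 0},{"fingers": 9.3,"x": 3,"y": -2.15,"z": 0,"twist": 0},{"fingers": 9.3,"x": 3,"y": -2.15,"z": 0,"twist": 0},{"fingers": 9.3,"x": 3,"y": -2.15,"z": 0,"twist": 0},{"fingers": 9.3,"x": 3,"y": -2.15,"z": 0,"twist": 0},{"fingers": 9.3,"x": 3,"y": -2.15,"z": 0,"twist": 0}])

```text
clock: 1.1
eef_pos: [0.3824, -0.2361, 0.2185]
orientation: [-3.11, -0.444, 0.0]
contact_force: [0.4, -1.0, -0.7]
finger_gap: 0.0932
grip_force: 0.0
```

>>> step_arm(increments=[{"fingers": 6.5,"x": 0,"y": 0,"z": 3,"twist": 7.5},{"fingers": 6.5,"x": 0,"y": 0,"z": 3,"twist": 7.5},{"fingers": 6.5,"x": 0,"y": 0,"z": 3,"twist": 7.5},{"fingers": 6.5,"x": 0,"y": 0,"z": 3,"twist": 7.4},{"fingers": 6.5,"x": 0,"y": 0,"z": 2,"twist": 0},{"fingers": 6.5,"x": 0,"y": 0,"z": 0,"twist": 0}])

```text
clock: 1.7
eef_pos: [0.38, -0.2357, 0.076]
orientation: [-3.115, 0.372, 0.008]
contact_force: [0.1, 0.6, -0.2]
finger_gap: 0.0652
grip_force: 0.0
```

```bash
cat >> h.py <<'E'
def togo(x,y,z):
    s=manip.sense(); M=R.from_rotvec(s['orientation']).as_matrix(); d=M.T@(np.array([x,y,z])-s['eef_pos'])*100
    print('go cm',d.round(2),'yaw',np.degrees(np.arctan2(M[1,0],M[0,0])).round(2),'tcp',np.round(s['eef_pos'],4),'q',np.round(s['joint_pos'],2),'t',s['clock'],s['finger_gap'],s['contact_force'])
E
python3 -c "
from h import *
togo(.382,-.2375,.008)"
```

```text
go cm [0.28 0.15 6.8 ] yaw -13.63 tcp [ 0.38   -0.2357  0.076 ] q [-0.81  0.24  1.96 -0.    0.95  1.  ] t 1.7 0.06515858894571334 [ 0.06363631  0.59201213 -0.24167224]
```

>>> step_arm(increments=[{"fingers": 6.5,"x": 0.2,"y": 0.15,"z": 3,"twist": 0},{"fingers": 6.5,"x": 0,"y": 0,"z": 2.5,"twist": 0},{"fingers": 6.5,"x": 0,"y": 0,"z": 1.3,"twist": 0},{"fingers": 6.5,"x": 0,"y": 0,"z": 0,"twist": 0},{"fingers": 3,"x": 0,"y": 0,"z": 0,"twist": 0},{"fingers": 3,"x": 0,"y": 0,"z": 0,"twist": 0},{"fingers": 3,"x": 0,"y": 0,"z": 0,"twist": 0},{"fingers": 3,"x": 0,"y": 0,"z": 0,"twist": 0},{"fingers": 3,"x": 0,"y": 0,"z": 0,"twist": 0}])

```text
clock: 2.6
eef_pos: [0.3838, -0.24, 0.0114]
orientation: [3.118, -0.373, 0.002]
contact_force: [-0.5, 0.5, 5.1]
finger_gap: 0.0363
grip_force: 15.0
```

>>> step_arm(increments=[{"fingers": 3,"x": 0,"y": 0,"z": -2,"twist": 0},{"fingers": 3,"x": 0,"y": 0,"z": -3,"twist": 0},{"fingers": 3,"x": 0,"y": 0,"z": -1.5,"twist": 0},{"fingers": 3,"x": 0,"y": 0,"z": 0,"twist": 0}])

```text
clock: 3.0
eef_pos: [0.3847, -0.2407, 0.0777]
orientation: [3.116, -0.373, 0.006]
contact_force: [-0.4, 0.4, -0.1]
finger_gap: 0.0365
grip_force: 15.0
```

```bash
python3 -c "
from h import *
togo(.5225,-.1573,.024)"
```

```text
go cm [ 11.4  -11.37   5.39] yaw -13.63 tcp [ 0.3847 -0.2407  0.0777] q [-0.81  0.24  1.95  0.    0.95  1.  ] t 3.0 0.0364915801001344 [-0.38020119  0.41859525 -0.07238165]
```

>>> step_arm(increments=[{"fingers": 3,"x": 2.8,"y": -2.8,"z": 0,"twist": 0},{"fingers": 3,"x": 2.8,"y": -2.8,"z": 0,"twist": 0},{"fingers": 3,"x": 2.8,"y": -2.8,"z": 0,"twist": 0},{"fingers": 3,"x": 2.8,"y": -2.8,"z": 0,"twist": 0},{"fingers": 3,"x": 0,"y": 0,"z": 1,"twist": 0},{"fingers": 3,"x": 0,"y": 0,"z": 0,"twist": 0}])

```text
clock: 3.6
eef_pos: [0.5172, -0.1557, 0.0631]
orientation: [-3.118, 0.37, 0.007]
contact_force: [-0.2, -0.4, -1.3]
finger_gap: 0.0366
grip_force: 15.0
```

```bash
python3 - <<'E'
from h import *
togo(.5225,-.1573,.024)
im,d=grab('side'); im2,_=grab('top')
a=cv2.resize(im[130:290,140:340],(800,600) if 0 else (800,640),interpolation=cv2.INTER_CUBIC)[:600]
cv2.imwrite('pics/s1.png',a)
red('side',im,.078,np.s_[130:290,140:340]); red('top',im2,.078,np.s_[130:290,200:340])
E
```

```text
go cm [0.57 0.03 3.91] yaw -13.52 tcp [ 0.5172 -0.1557  0.0631] q [-0.5   0.4   1.75 -0.    0.99  1.31] t 3.6 0.03662047471935283 [-0.23357938 -0.35349926 -1.31431248]
side red [267 210  12   3  30] [ 0.5168 -0.2658  0.078 ]
side red [257 263  17   7  86] [ 0.3847 -0.4332  0.078 ]
top red [331 243   9  14 104] [ 0.434  -0.3356  0.078 ]
```

View pics/s1.png

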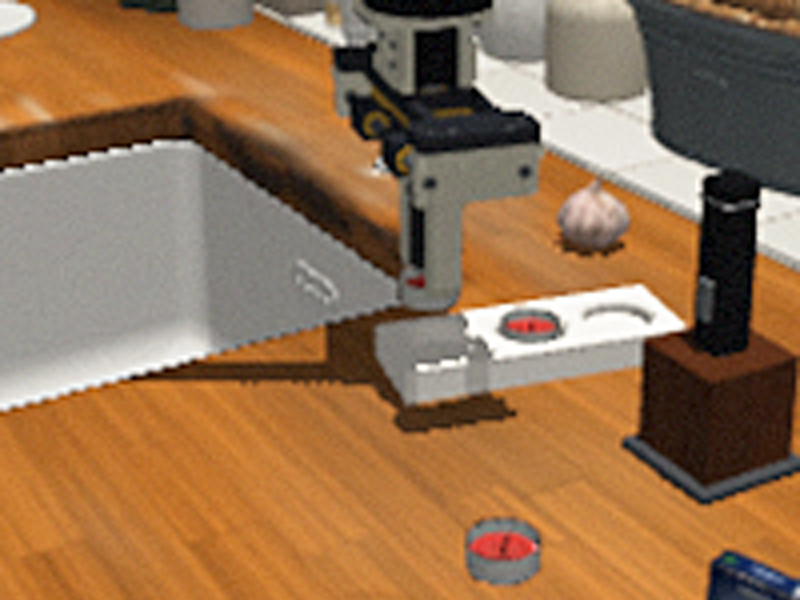

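The held light shows as a sliver of red at crop (415,282), beside the near finger. I need a closer view to find its offset.

```bash
python3 - <<'E'
from h import *
im,d=load('side'); a=cv2.resize(im[175:225,220:280],(720,600),interpolation=cv2.INTER_CUBIC)
c=manip.camera_info('side'); V=np.array(c['view'])
def pr(p):
    q=V@np.append(p,1); return (c['fx']*q[0]/q[2]+c['cx']-220+.5)*12,(c['fy']*q[1]/q[2]+c['cy']-175+.5)*12
s=manip.sense(); M=R.from_rotvec(s['orientation']).as_matrix()
for zz in (-.008,.007):
  for t in np.linspace(0,2*np.pi,60):
    p=s['eef_pos']+M@np.array([.019*np.cos(t),.019*np.sin(t),zz]); cv2.circle(a,tuple(int(v) for v in pr(p)),1,(0,255,0),-1)
cv2.imwrite('pics/s2.png',a)
E
```

```text
(no output)
```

View pics/s2.png

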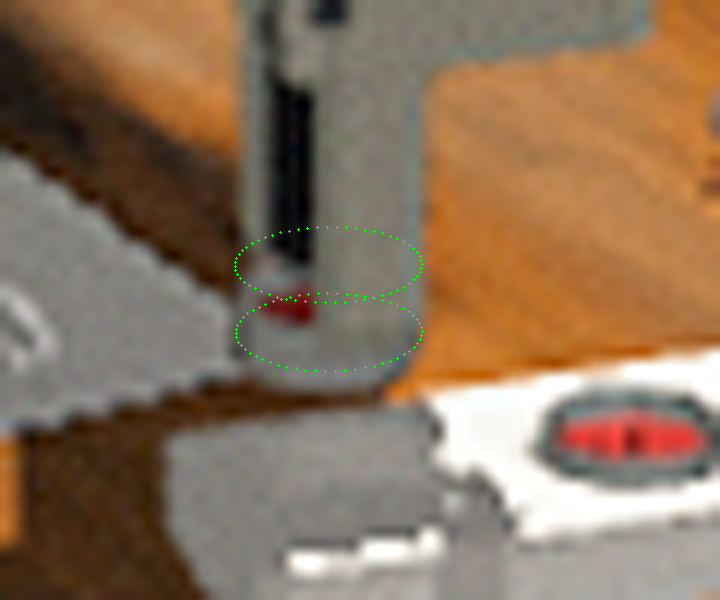

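The light is centred in the grip to within about 1 mm, with its bottom arc at crop (325,388). I'll insert it.

>>> step_arm(increments=[{"fingers": 3,"x": 0.55,"y": 0,"z": 1,"twist": 0},{"fingers": 3,"x": 0,"y": 0,"z": 1,"twist": 0},{"fingers": 3,"x": 0,"y": 0,"z": 0,"twist": 0}])

```text
clock: 4.0
eef_pos: [0.5225, -0.1584, 0.0439]
orientation: [-3.118, 0.375, 0.005]
contact_force: [-1.1, 0.5, -0.3]
finger_gap: 0.0364
grip_force: 15.0
```

```bash
python3 -c "
from h import *
togo(.5225,-.1573,.025)"
```

```text
go cm [-0.02 -0.11  1.89] yaw -13.71 tcp [ 0.5225 -0.1584  0.0439] q [-0.5   0.43  1.76 -0.    0.95  1.31] t 4.0 0.036364929917821434 [-1.06889068  0.54832108 -0.30237978]
```

>>> step_arm(increments=[{"fingers": 3,"x": 0,"y": -0.05,"z": 0.6,"twist": 0},{"fingers": 3,"x": 0,"y": 0,"z": 0.6,"twist": 0},{"fingers": 3,"x": 0,"y": 0,"z": 0.6,"twist": 0},{"fingers": 3,"x": 0,"y": 0,"z": 0,"twist": 0}])

```text
clock: 4.4
eef_pos: [0.5234, -0.1575, 0.0267]
orientation: [-3.119, 0.373, 0.003]
contact_force: [-0.4, 1.0, -0.3]
finger_gap: 0.0364
grip_force: 15.0
```

>>> step_arm(increments=[{"fingers": 5.5,"x": 0,"y": 0,"z": 0,"twist": 0},{"fingers": 5.5,"x": 0,"y": 0,"z": 0,"twist": 0},{"fingers": 5.5,"x": 0,"y": 0,"z": 0,"twist": 0},{"fingers": 5.5,"x": 0,"y": 0,"z": -2,"twist": 0},{"fingers": 6.5,"x": 0,"y": 0,"z": -3,"twist": 0},{"fingers": 6.5,"x": 0,"y": 0,"z": -1,"twist": 0},{"fingers": 6.5,"x": 0,"y": 0,"z": 0,"twist": 0}])

```text
clock: 5.1
eef_pos: [0.5255, -0.1586, 0.0894]
orientation: [3.118, -0.373, 0.006]
contact_force: [-0.7, 0.0, 0.9]
finger_gap: 0.0645
grip_force: 0.0
```

```bash
python3 -c "
from h import *
togo(.4386,-.3525,.009)"
```

```text
go cm [-3.9  20.88  8.05] yaw -13.64 tcp [ 0.5255 -0.1586  0.0894] q [-0.5   0.37  1.71 -0.    1.05  1.31] t 5.1 0.06449272903951275 [-0.65658058  0.02869467  0.92794784]
```

>>> step_arm(increments=[{"fingers": 6.5,"x": -0.8,"y": 4.2,"z": 0,"twist": 0},{"fingers": 6.5,"x": -0.8,"y": 4.2,"z": 0,"twist": 0},{"fingers": 6.5,"x": -0.8,"y": 4.2,"z": 0,"twist": 0},{"fingers": 6.5,"x": -0.8,"y": 4.2,"z": 0,"twist": 0},{"fingers": 6.5,"x": -0.7,"y": 4.1,"z": 0,"twist": 0},{"fingers": 6.5,"x": 0,"y": 0,"z": 3,"twist": 0},{"fingers": 6.5,"x": 0,"y": 0,"z": 2,"twist": 0},{"fingers": 6.5,"x": 0,"y": 0,"z": 0,"twist": 0}])

```text
clock: 5.9
eef_pos: [0.4343, -0.3497, 0.0336]
orientation: [-3.114, 0.374, 0.009]
contact_force: [-1.3, 1.5, -0.9]
finger_gap: 0.0651
grip_force: 0.0
```

```bash
python3 - <<'E'
from h import *
togo(.4386,-.3525,.009)
im,d=grab('side'); im2,_=grab('top'); red('side',im,.024,np.s_[190:270,200:300]); red('top',im2,.024,np.s_[150:290,235:340]); red('side',im,.014,np.s_[255:290,200:300])
E
```

```text
go cm [0.5  0.18 2.45] yaw -13.71 tcp [ 0.4343 -0.3497  0.0336] q [-0.88  0.47  1.73  0.    0.95  0.93] t 5.9 0.06505094080194151 [-1.28174054  1.45170765 -0.8947742 ]
top red [265 184  13  14 135] [ 0.5808 -0.1719  0.024 ]
top red [258 206  14  13 141] [ 0.5224 -0.1579  0.024 ]
```

>>> step_arm(increments=[{"fingers": 6.5,"x": 0.45,"y": 0.2,"z": 1.2,"twist": 0},{"fingers": 6.5,"x": 0,"y": 0,"z": 1.1,"twist": 0},{"fingers": 6.5,"x": 0,"y": 0,"z": 0,"twist": 0},{"fingers": 3,"x": 0,"y": 0,"z": 0,"twist": 0},{"fingers": 3,"x": 0,"y": 0,"z": 0,"twist": 0},{"fingers": 3,"x": 0,"y": 0,"z": 0,"twist": 0},{"fingers": 3,"x": 0,"y": 0,"z": 0,"twist": 0},{"fingers": 3,"x": 0,"y": 0,"z": 0,"twist": 0}])

```text
clock: 6.8
eef_pos: [0.441, -0.3552, 0.0152]
orientation: [3.119, -0.373, 0.001]
contact_force: [-0.8, 1.1, 2.4]
finger_gap: 0.0318
grip_force: 2.3
```

>>> step_arm(increments=[{"fingers": 3,"x": 0,"y": 0,"z": -2,"twist": 0},{"fingers": 3,"x": 0,"y": 0,"z": -3,"twist": 0},{"fingers": 3,"x": 0,"y": 0,"z": -1.5,"twist": 0},{"fingers": 3,"x": 0,"y": 0,"z": 0,"twist": 0}])

```text
clock: 7.2
eef_pos: [0.4421, -0.3563, 0.0822]
orientation: [3.116, -0.373, 0.006]
contact_force: [0.2, 0.7, -1.2]
finger_gap: 0.0299
grip_force: 0.0
```

```bash
python3 -c "
from h import *
togo(.4386,-.3525,.009)
togo(.6392,-.1857,.025)
im,d=grab('side');
s=manip.sense(); c=manip.camera_info('side'); V=np.array(c['view']); q=V@np.append(s['eef_pos'],1)
u,v=int(c['fx']*q[0]/q[2]+c['cx']),int(c['fy']*q[1]/q[2]+c['cy'])
u0,v0=u-30,v-25
a=cv2.resize(im[v0:v0+50,u0:u0+60],(720,600),interpolation=cv2.INTER_CUBIC)
M=R.from_rotvec(s['orientation']).as_matrix()
for zz in (-.006,.009):
  for t in np.linspace(0,6.28,60):
    q=V@np.append(s['eef_pos']+M@np.array([.019*np.cos(t),.019*np.sin(t),zz]),1)
    cv2.circle(a,(int((c['fx']*q[0]/q[2]+c['cx']-u0+.5)*12),int((c['fy']*q[1]/q[2]+c['cy']-v0+.5)*12)),1,(0,255,0),-1)
cv2.imwrite('pics/s3.png',a)"
```

```text
go cm [-0.46 -0.31  7.32] yaw -13.64 tcp [ 0.4421 -0.3563  0.0822] q [-0.87  0.41  1.67  0.    1.05  0.93] t 7.2 0.02985001252038196 [ 0.20579782  0.67991033 -1.2257545 ]
go cm [ 15.11 -21.25   5.72] yaw -13.64 tcp [ 0.4421 -0.3563  0.0822] q [-0.87  0.41  1.67  0.    1.05  0.93] t 7.2 0.02985001252038196 [ 0.20579782  0.67991033 -1.2257545 ]
```

View pics/s3.png

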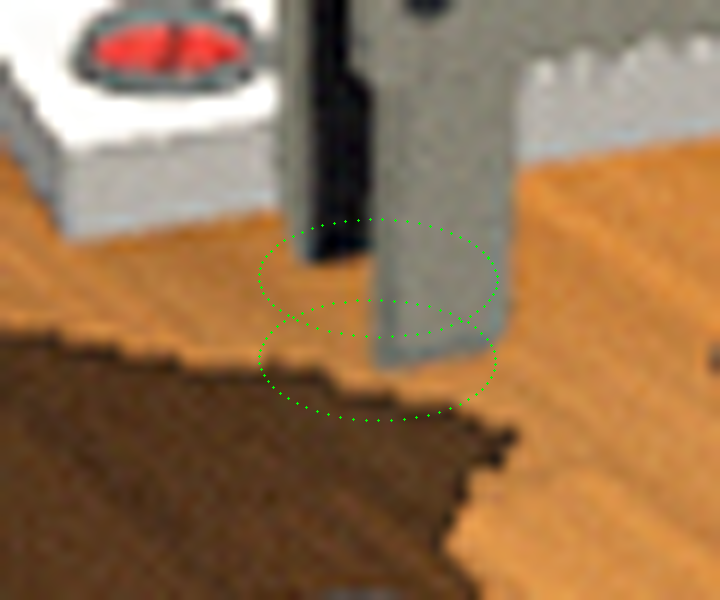

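The grip slipped: the light isn't between the fingers, and its rim shows at the bottom of the crop, still on the worktop. I was too high. I'll open, re-locate it from the side and grip lower.

>>> step_arm(increments=[{"fingers": 6.5,"x": -2.5,"y": 0,"z": -2,"twist": 0},{"fingers": 6.5,"x": -2.5,"y": 0,"z": -2,"twist": 0},{"fingers": 6.5,"x": 0,"y": 0,"z": 0,"twist": 0}])

```text
clock: 7.55
eef_pos: [0.3906, -0.3426, 0.1203]
orientation: [3.119, -0.374, -0.0]
contact_force: [0.5, -0.2, -0.5]
finger_gap: 0.0494
grip_force: 0.0
```

```bash
python3 - <<'E'
from h import *
im,d=grab('side'); im2,_=grab('top'); red('side',im,.014,np.s_[240:300,200:320]); red('top',im2,.014,np.s_[150:290,235:350])
togo(.4386,-.3525,.005)
E
```

```text
side red [257 264  17   7  89] [ 0.436  -0.3583  0.014 ]
top red [265 184  13  14 135] [ 0.5829 -0.1721  0.014 ]
top red [258 206  14  13 142] [ 0.524  -0.1579  0.014 ]
go cm [ 4.74 -0.17 11.4 ] yaw -13.69 tcp [ 0.3921 -0.343   0.119 ] q [-0.93  0.3   1.74  0.    1.1   0.88] t 7.65 0.057463705008115484 [ 0.26306055 -0.04023994 -0.29269016]
```

>>> step_arm(increments=[{"fingers": 6.5,"x": 2.3,"y": 0.1,"z": 3,"twist": 0},{"fingers": 6.5,"x": 2.3,"y": 0.1,"z": 3,"twist": 0},{"fingers": 6.5,"x": 0,"y": 0,"z": 2,"twist": 0},{"fingers": 6.5,"x": 0,"y": 0,"z": 0,"twist": 0},{"fingers": 6.5,"x": 0,"y": 0,"z": 0,"twist": 0}])

```text
clock: 8.15
eef_pos: [0.4363, -0.3551, 0.0383]
orientation: [-3.117, 0.372, 0.003]
contact_force: [0.2, -0.5, -0.2]
finger_gap: 0.0652
grip_force: 0.0
```

```bash
python3 -c "
from h import *
togo(.4367,-.3555,.004)"
```

```text
go cm [0.05 0.04 3.43] yaw -13.62 tcp [ 0.4363 -0.3551  0.0383] q [-0.88  0.46  1.72  0.    0.96  0.93] t 8.15 0.06522028797341849 [ 0.20158772 -0.46275774 -0.22473396]
```

>>> step_arm(increments=[{"fingers": 6.5,"x": 0,"y": 0,"z": 1.5,"twist": 0},{"fingers": 6.5,"x": 0,"y": 0,"z": 1.3,"twist": 0},{"fingers": 6.5,"x": 0,"y": 0,"z": 0.5,"twist": 0},{"fingers": 6.5,"x": 0,"y": 0,"z": 0,"twist": 0},{"fingers": 6.5,"x": 0,"y": 0,"z": 0,"twist": 0}])

```text
clock: 8.65
eef_pos: [0.4366, -0.3561, 0.0071]
orientation: [3.119, -0.373, 0.001]
contact_force: [1.0, 0.3, 0.1]
finger_gap: 0.0653
grip_force: 0.0
```

>>> step_arm(increments=[{"fingers": 3,"x": 0,"y": 0,"z": 0,"twist": 0},{"fingers": 3,"x": 0,"y": 0,"z": 0,"twist": 0},{"fingers": 3,"x": 0,"y": 0,"z": 0,"twist": 0},{"fingers": 3,"x": 0,"y": 0,"z": 0,"twist": 0},{"fingers": 3,"x": 0,"y": 0,"z": 0,"twist": 0},{"fingers": 3,"x": 0,"y": 0,"z": 0,"twist": 0}])

```text
clock: 9.25
eef_pos: [0.4366, -0.3559, 0.0069]
orientation: [3.119, -0.373, 0.0]
contact_force: [0.2, 0.8, 1.9]
finger_gap: 0.0368
grip_force: 15.0
```

>>> step_arm(increments=[{"fingers": 3,"x": 0,"y": 0,"z": -2,"twist": 0},{"fingers": 3,"x": 0,"y": 0,"z": -3,"twist": 0},{"fingers": 3,"x": 0,"y": 0,"z": -2,"twist": 0},{"fingers": 3,"x": 0,"y": -3.5,"z": 0,"twist": 0},{"fingers": 3,"x": 0,"y": -3.5,"z": 0,"twist": 0},{"fingers": 3,"x": 0,"y": -3.5,"z": 0,"twist": 0},{"fingers": 3,"x": 0,"y": -3.5,"z": 0,"twist": 0},{"fingers": 3,"x": 0,"y": -3.5,"z": 0,"twist": 0},{"fingers": 3,"x": 0,"y": -3.5,"z": 0,"twist": 0},{"fingers": 3,"x": 0,"y": 0,"z": 0,"twist": 0}])

```text
clock: 10.25
eef_pos: [0.4859, -0.1478, 0.0765]
orientation: [-3.118, 0.367, 0.002]
contact_force: [-0.4, -1.1, 0.1]
finger_gap: 0.0365
grip_force: 15.0
```

>>> step_arm(increments=[{"fingers": 3,"x": 3,"y": 0,"z": 0,"twist": 0},{"fingers": 3,"x": 3,"y": 0,"z": 0,"twist": 0},{"fingers": 3,"x": 3,"y": 0,"z": 0,"twist": 0},{"fingers": 3,"x": 3,"y": 0,"z": 0,"twist": 0},{"fingers": 3,"x": 3,"y": 0,"z": 0,"twist": 0},{"fingers": 3,"x": 0,"y": 0,"z": 2,"twist": 0},{"fingers": 3,"x": 0,"y": 0,"z": 0,"twist": 0},{"fingers": 3,"x": 0,"y": 0,"z": 0,"twist": 0}])

```text
clock: 11.05
eef_pos: [0.6306, -0.1872, 0.0558]
orientation: [-3.119, 0.374, 0.004]
contact_force: [-0.1, 0.2, 0.3]
finger_gap: 0.0362
grip_force: 15.0
```

```bash
python3 -c "
from h import *
togo(.6392,-.1857,.025)"
```

```text
go cm [ 0.8  -0.35  3.08] yaw -13.66 tcp [ 0.6306 -0.1872  0.0558] q [-0.46  0.59  1.45 -0.    1.11  1.35] t 11.05 0.03624697000488701 [-0.07739773  0.22455462  0.34166749]
```

>>> step_arm(increments=[{"fingers": 3,"x": 0.8,"y": -0.35,"z": 1,"twist": 0},{"fingers": 3,"x": 0,"y": 0,"z": 1,"twist": 0},{"fingers": 3,"x": 0,"y": 0,"z": 0,"twist": 0}])

```text
clock: 11.35
eef_pos: [0.6393, -0.185, 0.0349]
orientation: [-3.119, 0.373, 0.004]
contact_force: [-0.9, 0.9, 0.8]
finger_gap: 0.0368
grip_force: 15.0
```

```bash
python3 -c "
from h import *
togo(.6392,-.1857,.0245)
im,d=grab('side')
s=manip.sense(); c=manip.camera_info('side'); V=np.array(c['view']); q=V@np.append(s['eef_pos'],1)
u,v=int(c['fx']*q[0]/q[2]+c['cx']),int(c['fy']*q[1]/q[2]+c['cy'])
u0,v0=u-30,v-25
a=cv2.resize(im[v0:v0+50,u0:u0+60],(720,600),interpolation=cv2.INTER_CUBIC)
M=R.from_rotvec(s['orientation']).as_matrix()
for zz in (-.008,.007):
  for t in np.linspace(0,6.28,60):
    q=V@np.append(s['eef_pos']+M@np.array([.019*np.cos(t),.019*np.sin(t),zz]),1)
    cv2.circle(a,(int((c['fx']*q[0]/q[2]+c['cx']-u0+.5)*12),int((c['fy']*q[1]/q[2]+c['cy']-v0+.5)*12)),1,(0,255,0),-1)
cv2.imwrite('pics/s4.png',a)"
```

```text
go cm [0.01 0.07 1.04] yaw -13.62 tcp [ 0.6393 -0.185   0.0349] q [-0.45  0.62  1.44 -0.    1.08  1.36] t 11.35 0.03675367687575832 [-0.88845588  0.92848093  0.81991795]
```

View pics/s4.png

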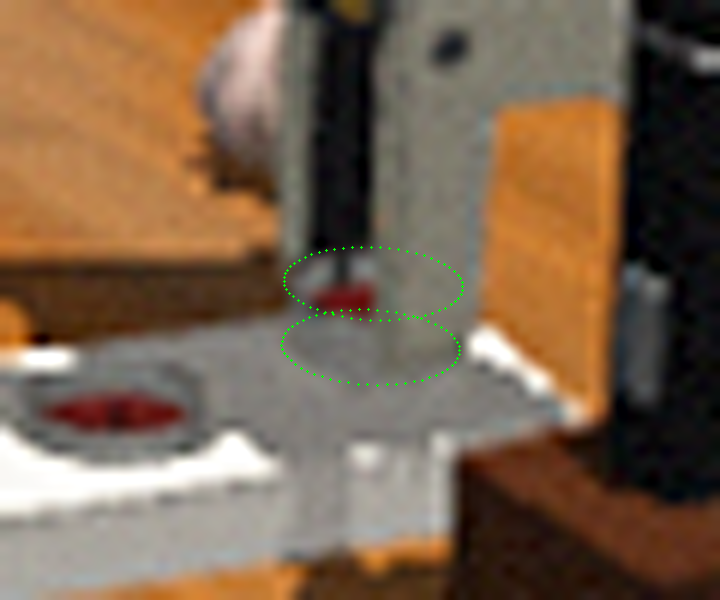

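The overlay matches the held light, with its left edge at crop (285,285), so it is centred. I'll lower and release it.

>>> step_arm(increments=[{"fingers": 3,"x": 0,"y": 0,"z": 0.5,"twist": 0},{"fingers": 3,"x": 0,"y": 0,"z": 0.5,"twist": 0},{"fingers": 3,"x": 0,"y": 0,"z": 0,"twist": 0}])

```text
clock: 11.7
eef_pos: [0.6398, -0.1854, 0.0259]
orientation: [-3.119, 0.373, 0.002]
contact_force: [-0.2, 1.1, -0.7]
finger_gap: 0.0366
grip_force: 15.0
```

>>> step_arm(increments=[{"fingers": 5.5,"x": 0,"y": 0,"z": 0,"twist": 0},{"fingers": 5.5,"x": 0,"y": 0,"z": 0,"twist": 0},{"fingers": 5.5,"x": 0,"y": 0,"z": 0,"twist": 0},{"fingers": 5.5,"x": 0,"y": 0,"z": -2,"twist": 0},{"fingers": 7,"x": 0,"y": 0,"z": -4,"twist": 0},{"fingers": 7,"x": 0,"y": -2,"z": -4.5,"twist": 0},{"fingers": 7,"x": 0,"y": -2,"z": -4.5,"twist": 0},{"fingers": 7,"x": -4.5,"y": -2,"z": -2,"twist": 0},{"fingers": 7,"x": -4.5,"y": 0,"z": 0,"twist": 0},{"fingers": 7,"x": -4.5,"y": 0,"z": 0,"twist": 0}])

```text
clock: 12.7
eef_pos: [0.5249, -0.0964, 0.1966]
orientation: [3.119, -0.371, 0.004]
contact_force: [0.2, 0.2, 0.2]
finger_gap: 0.0701
grip_force: 0.0
```

>>> step_arm(increments=[{"fingers": 7,"x": -4.5,"y": 0,"z": 0,"twist": -6},{"fingers": 7,"x": -4.5,"y": 0,"z": 0,"twist": -5.5},{"fingers": 7,"x": -2,"y": 0,"z": 0,"twist": 0},{"fingers": 7,"x": 0,"y": 0,"z": 0,"twist": 0}])

```text
clock: 13.1
eef_pos: [0.415, -0.0792, 0.196]
orientation: [3.141, -0.059, 0.0]
contact_force: [-0.2, -0.7, 0.1]
finger_gap: 0.0699
grip_force: 0.0
```

```bash
python3 - <<'E'
from h import *
togo(.595,-.3295,.101)
im2,d=grab('top'); red('top',im2,.024,np.s_[150:290,235:350]); W=cloud('top',d)
for u,v in ((272,191),(258+6,206+6),(278,169)): print(W[v-2:v+3,u-2:u+3].reshape(-1,3).mean(0).round(4))
E
```

```text
go cm [18.93 24.33  9.51] yaw -2.17 tcp [ 0.415  -0.0792  0.196 ] q [-0.45  0.04  1.85 -0.    1.25  1.15] t 13.1 0.06989077875531452 [-0.18202684 -0.65173799  0.06269176]
top red [271 163  13  13 127] [ 0.6397 -0.1859  0.024 ]
top red [265 184  13  14 136] [ 0.5809 -0.1718  0.024 ]
top red [258 206  14  13 139] [ 0.5226 -0.1581  0.024 ]
[ 0.581 -0.175  0.018]
[nan nan nan]
[ 0.6418 -0.1876  0.0187]
```

All three lights are seated, each within 1 mm of its pocket. Now the wand.

>>> step_arm(increments=[{"fingers": 8,"x": 2.3,"y": 3,"z": -1,"twist": 0},{"fingers": 8,"x": 2.3,"y": 3,"z": -1,"twist": 0},{"fingers": 8,"x": 2.3,"y": 3,"z": 0,"twist": 0},{"fingers": 8,"x": 2.3,"y": 3,"z": 0,"twist": 0},{"fingers": 8,"x": 2.3,"y": 3,"z": 0,"twist": 0},{"fingers": 8,"x": 2.3,"y": 3,"z": 0,"twist": 0},{"fingers": 8,"x": 2.3,"y": 3,"z": 0,"twist": 0},{"fingers": 8,"x": 2.3,"y": 3,"z": 0,"twist": 0},{"fingers": 8,"x": 0,"y": 0,"z": 0,"twist": 0},{"fingers": 8,"x": 0,"y": 0,"z": 0,"twist": 0}])

```text
clock: 14.15
eef_pos: [0.593, -0.3273, 0.2138]
orientation: [-3.14, 0.06, 0.002]
contact_force: [-0.2, -0.2, -0.6]
finger_gap: 0.0801
grip_force: 0.0
```

```bash
python3 -c "
from h import *
togo(.595,-.3295,.101)"
```

```text
go cm [ 0.22  0.23 11.28] yaw -2.19 tcp [ 0.593  -0.3273  0.2138] q [-0.67  0.49  1.2   0.    1.45  0.94] t 14.15 0.08009878737579336 [-0.24891153 -0.21238284 -0.59166832]
```

>>> step_arm(increments=[{"fingers": 8,"x": 0.2,"y": 0.2,"z": 3,"twist": 0},{"fingers": 8,"x": 0,"y": 0,"z": 3,"twist": 0},{"fingers": 8,"x": 0,"y": 0,"z": 3,"twist": 0},{"fingers": 8,"x": 0,"y": 0,"z": 2.2,"twist": 0},{"fingers": 8,"x": 0,"y": 0,"z": 0,"twist": 0},{"fingers": 8,"x": 0,"y": 0,"z": 0,"twist": 0}])

```text
clock: 14.75
eef_pos: [0.5944, -0.3279, 0.1042]
orientation: [-3.141, 0.058, -0.0]
contact_force: [-0.3, -0.2, 0.2]
finger_gap: 0.0798
grip_force: 0.0
```

>>> step_arm(increments=[{"fingers": 2,"x": 0,"y": 0,"z": 0,"twist": 0},{"fingers": 2,"x": 0,"y": 0,"z": 0,"twist": 0},{"fingers": 2,"x": 0,"y": 0,"z": 0,"twist": 0},{"fingers": 2,"x": 0,"y": 0,"z": 0,"twist": 0},{"fingers": 2,"x": 0,"y": 0,"z": 0,"twist": 0},{"fingers": 2,"x": 0,"y": 0,"z": 0,"twist": 0},{"fingers": 2,"x": 0,"y": 0,"z": 0,"twist": 0}], force=20)

```text
clock: 15.45
eef_pos: [0.5941, -0.3287, 0.1034]
orientation: [-3.141, 0.059, 0.0]
contact_force: [0.5, -0.1, -0.0]
finger_gap: 0.0285
grip_force: 0.0
```

```bash
python3 -c "
from h import *
togo(.595,-.3295,.101)"
```

```text
go cm [0.09 0.08 0.24] yaw -2.14 tcp [ 0.5941 -0.3287  0.1034] q [-0.67  0.57  1.34  0.    1.23  0.94] t 15.45 0.028506072419523194 [ 0.47495114 -0.12212203 -0.03547807]
```

Still closing, so I'll let it finish and then lift straight up (7.5 cm).

>>> step_arm(increments=[{"fingers": 2,"x": 0,"y": 0,"z": 0,"twist": 0},{"fingers": 2,"x": 0,"y": 0,"z": 0,"twist": 0},{"fingers": 2,"x": 0,"y": 0,"z": 0,"twist": 0},{"fingers": 2,"x": 0,"y": 0,"z": 0,"twist": 0}])

```text
clock: 15.85
eef_pos: [0.5941, -0.3287, 0.1034]
orientation: [3.141, -0.059, -0.0]
contact_force: [-0.1, -1.4, -0.6]
finger_gap: 0.0238
grip_force: 20.0
```

>>> step_arm(increments=[{"fingers": 2,"x": 0,"y": 0,"z": -1,"twist": 0},{"fingers": 2,"x": 0,"y": 0,"z": -2,"twist": 0},{"fingers": 2,"x": 0,"y": 0,"z": -2,"twist": 0},{"fingers": 2,"x": 0,"y": 0,"z": -2,"twist": 0},{"fingers": 2,"x": 0,"y": 0,"z": -1.5,"twist": 0},{"fingers": 2,"x": 0,"y": 0,"z": 0,"twist": 0},{"fingers": 2,"x": 0,"y": 0,"z": 0,"twist": 0}])

```text
clock: 16.55
eef_pos: [0.5942, -0.3286, 0.1887]
orientation: [3.141, -0.059, 0.001]
contact_force: [-0.6, -0.6, -1.6]
finger_gap: 0.0241
grip_force: 20.0
```

```bash
python3 - <<'E'
from h import *
im,d=grab('side'); cv2.imwrite('pics/w1.png',cv2.resize(im[90:290,200:400],(600,600),interpolation=cv2.INTER_CUBIC))
togo(.52,-.327,.106)
E
```

```text
go cm [-7.37  0.14  8.19] yaw -2.14 tcp [ 0.5938 -0.3284  0.1878] q [-0.67  0.51  1.24  0.    1.4   0.94] t 16.6 0.023728233638580867 [-0.25532012  0.87392766 -1.18218752]
```

View pics/w1.png

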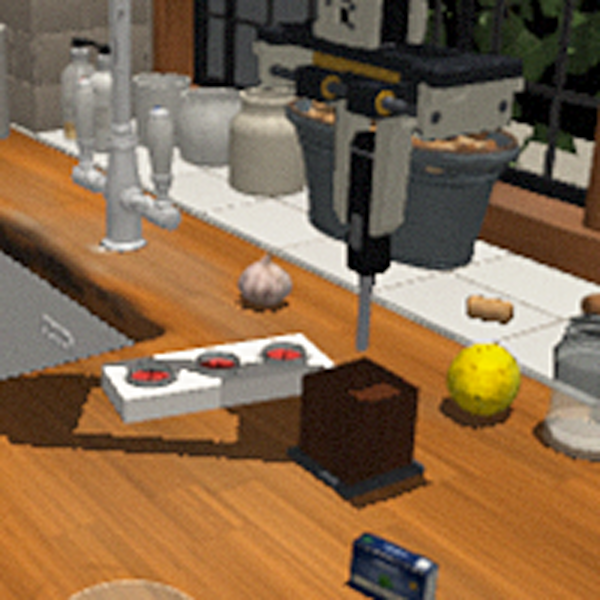

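The picture shows the wand hanging vertically and clear, with its tip at crop (363,348) above the block. The tool can't tilt, so I'll pivot the wand in a light grip: nozzle in front of the block, then push it against the block's top edge.

>>> step_arm(increments=[{"fingers": 2,"x": -2,"y": 0,"z": 0,"twist": 0},{"fingers": 2,"x": -2.5,"y": 0,"z": 0,"twist": 0},{"fingers": 2,"x": -2,"y": 0,"z": 0,"twist": 0},{"fingers": 2,"x": 0,"y": 0,"z": 2,"twist": 0},{"fingers": 2,"x": 0,"y": 0,"z": 2.5,"twist": 0},{"fingers": 2,"x": 0,"y": 0,"z": 2,"twist": 0},{"fingers": 2,"x": 0,"y": 0,"z": 1,"twist": 0},{"fingers": 2,"x": 0,"y": 0,"z": 0,"twist": 0},{"fingers": 2,"x": 0,"y": 0,"z": 0,"twist": 0}])

```text
clock: 17.5
eef_pos: [0.5294, -0.3263, 0.1136]
orientation: [-3.141, 0.059, 0.0]
contact_force: [-0.5, -0.4, 0.1]
finger_gap: 0.0239
grip_force: 20.0
```

```bash
python3 -c "
from h import *
togo(.643,-.3295,.111)"
```

```text
go cm [11.37 -0.11  0.26] yaw -2.13 tcp [ 0.5294 -0.3263  0.1136] q [-0.73  0.47  1.49  0.    1.18  0.88] t 17.5 0.023938424561657394 [-0.49282138 -0.39154832  0.1494606 ]
```

>>> step_arm(increments=[{"fingers": 2,"x": 1.5,"y": 0,"z": 0.3,"twist": 0},{"fingers": 2,"x": 1,"y": 0,"z": 0,"twist": 0},{"fingers": 2,"x": 0.7,"y": 0,"z": 0,"twist": 0},{"fingers": 2,"x": 0.7,"y": 0,"z": 0,"twist": 0},{"fingers": 2,"x": 0.7,"y": 0,"z": 0,"twist": 0},{"fingers": 2,"x": 0.7,"y": 0,"z": 0,"twist": 0},{"fingers": 2,"x": 0,"y": 0,"z": 0,"twist": 0}], force=5)

```text
clock: 18.2
eef_pos: [0.5831, -0.3282, 0.1103]
orientation: [-3.141, 0.058, -0.001]
contact_force: [-0.7, 0.7, -1.4]
finger_gap: 0.0237
grip_force: 5.0
```

>>> step_arm(increments=[{"fingers": 2,"x": 0.7,"y": 0,"z": 0,"twist": 0},{"fingers": 2,"x": 0.7,"y": 0,"z": 0,"twist": 0},{"fingers": 2,"x": 0.7,"y": 0,"z": 0,"twist": 0},{"fingers": 2,"x": 0,"y": 0,"z": 0,"twist": 0}])

```text
clock: 18.6
eef_pos: [0.6045, -0.329, 0.1105]
orientation: [3.141, -0.058, 0.002]
contact_force: [-0.1, -0.3, -0.5]
finger_gap: 0.024
grip_force: 5.0
```

```bash
cat >> h.py <<'E'
def wand():
    im,d=grab('side'); W=cloud('side',d); s=manip.sense(); M=R.from_rotvec(s['orientation']).as_matrix()
    L=(W-s['eef_pos'])@M*1000  # tool frame mm
    m=(abs(L[...,1])<8)&(np.abs(L[...,0])<130)&(L[...,2]>2)&(L[...,2]<110)&(im.max(-1)<150)&(W[...,2]>.078)
    p=L[m]; print('pts',len(p))
    for a in range(0,110,10):
        q=p[(p[:,2]>=a)&(p[:,2]<a+10)]
        if len(q)>2: print(a,len(q),np.percentile(q[:,0],[5,50,95]).round(1))
E
python3 -c "
from h import *
togo(.643,-.3295,.111); wand()"
```

```text
go cm [ 3.85 -0.09 -0.04] yaw -2.11 tcp [ 0.6045 -0.329   0.1105] q [-0.66  0.58  1.31  0.    1.25  0.95] t 18.6 0.024044838943185026 [-0.11625603 -0.32480021 -0.54693726]
pts 72
0 24 [-39.4 -36.5 -34.9]
10 26 [-43.1 -41.3 -39.1]
20 17 [-43.1 -40.2 -35.1]
30 5 [-41.4 -41.1 -36. ]
```

>>> step_arm(increments=[{"fingers": 2,"x": 0.7,"y": 0,"z": 0,"twist": 0},{"fingers": 2,"x": 0.7,"y": 0,"z": 0,"twist": 0},{"fingers": 2,"x": 0.7,"y": 0,"z": 0,"twist": 0},{"fingers": 2,"x": 0.7,"y": 0,"z": 0,"twist": 0},{"fingers": 2,"x": 0.7,"y": 0,"z": 0,"twist": 0},{"fingers": 2,"x": 0.3,"y": 0,"z": 0,"twist": 0},{"fingers": 2,"x": 0,"y": 0,"z": 0,"twist": 0}])

```text
clock: 19.35
eef_pos: [0.6419, -0.3304, 0.1105]
orientation: [3.141, -0.058, 0.001]
contact_force: [-0.4, -0.2, -0.2]
finger_gap: 0.0235
grip_force: 5.0
```

>>> step_arm(increments=[{"fingers": 2,"x": 0,"y": 0,"z": 0,"twist": 0},{"fingers": 2,"x": 0,"y": 0,"z": 0,"twist": 0},{"fingers": 2,"x": 0,"y": 0,"z": -1,"twist": 0},{"fingers": 2,"x": 0,"y": 0,"z": -2,"twist": 0},{"fingers": 2,"x": 0,"y": 0,"z": -2,"twist": 0},{"fingers": 2,"x": 0,"y": 0,"z": -2,"twist": 0},{"fingers": 2,"x": 0,"y": 0,"z": 0,"twist": 0},{"fingers": 2,"x": 0,"y": 0,"z": 0,"twist": 0}], force=50)

```text
clock: 20.15
eef_pos: [0.6412, -0.3306, 0.1811]
orientation: [3.14, -0.059, 0.002]
contact_force: [0.3, -0.2, -1.4]
finger_gap: 0.0241
grip_force: 50.0
```

```bash
python3 - <<'E'
from h import *
wand(); im,d=load('side'); cv2.imwrite('pics/w2.png',cv2.resize(im[90:240,220:420],(800,600),interpolation=cv2.INTER_CUBIC))
togo(.67,-.17,.122)
E
```

```text
pts 58
0 16 [-60.5 -59.4 -56.7]
10 19 [-62.8 -57.3 -52.1]
20 7 [-66.8 -65.8 -59.6]
30 5 [-78.5 -74.1 -68.6]
40 6 [-90.3 -84.5 -81.2]
50 5 [-96.6 -93.9 -88.7]
go cm [  2.33 -16.12   5.79] yaw -2.15 tcp [ 0.6407 -0.3302  0.1799] q [-0.63  0.59  1.11  0.    1.43  0.98] t 20.2 0.023991905308215124 [-1.40039642  0.0450854  -1.56927298]
```

View pics/w2.png

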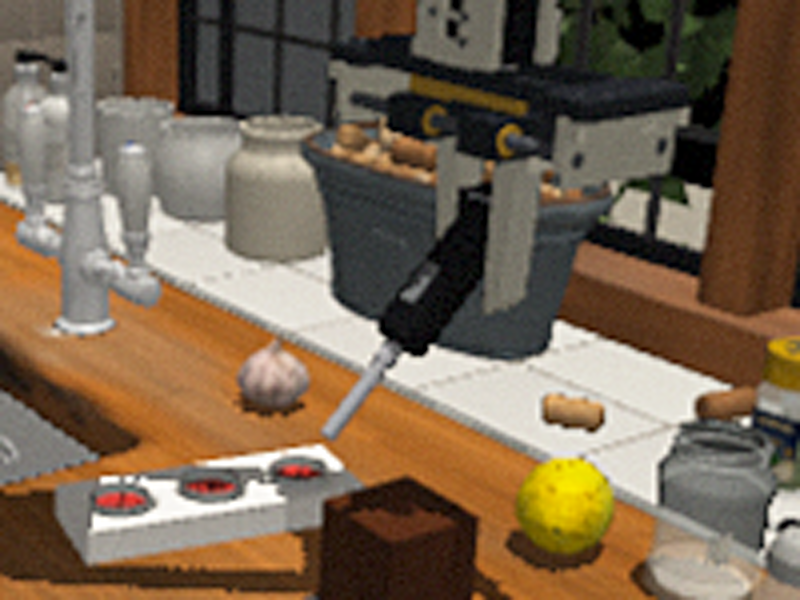

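The wand is held leaning, with the nozzle tip at crop (330,433) and the nozzle-handle joint at about (393,350). I'll compute the tip in the tool frame.

```bash
python3 - <<'E'
from h import *
s=manip.sense(); M=R.from_rotvec(s['orientation']).as_matrix(); c=manip.camera_info('side'); T=np.linalg.inv(np.array(c['view']))
t=[]
for a,b in ((330,433),(393,349)):
    u,v=220+(a+.5)/4-.5,90+(b+.5)/4-.5
    r=T[:3,:3]@np.array([(u-c['cx'])/c['fx'],(v-c['cy'])/c['fy'],1]); n=M[:,1]
    P=T[:3,3]+r*(n@(s['eef_pos']-T[:3,3]))/(n@r); L=M.T@(P-s['eef_pos']); t.append(L); print(P.round(4),(L*1000).round(1))
e=t[0]-t[1]; print(np.degrees(np.arctan2(-e[0],e[2])),np.linalg.norm(e)); g=t[0]+[0,0,.019]; print(np.degrees(np.arctan2(-g[0],g[2])),np.linalg.norm(g))
tgt=np.array([.5807,-.1716,.070]); print('tcp target',tgt-M@t[0])
togo(*(tgt-M@t[0]))
E
```

```text
[ 0.5482 -0.3267  0.1251] [-92.6  -0.   54.9]
[ 0.5866 -0.3282  0.1642] [-54.2  -0.   15.7]
44.429379327592414 0.0548463391233791
51.40840190951051 0.11842605572463644
tcp target [ 0.67323323 -0.17509469  0.12480928]
go cm [  2.67 -15.62   5.51] yaw -2.15 tcp [ 0.6407 -0.3302  0.1799] q [-0.63  0.59  1.11  0.    1.43  0.98] t 20.2 0.023991905308215124 [-1.40039642  0.0450854  -1.56927298]
```

```bash
cat > w.py <<'E'
from h import *
def wfit():
    im,d=grab('side'); W=cloud('side',d); s=manip.sense(); M=R.from_rotvec(s['orientation']).as_matrix()
    L=(W-s['eef_pos'])@M*1000
    near=(L[...,0]>-130)&(L[...,0]<60)&(L[...,2]>-80)&(L[...,2]<110)
    f=near&(L[...,1]>8.5)&(L[...,1]<16)&(im.max(-1)<70)
    p=L[f][:,[0,2]].astype(np.float32); print('face',len(p),cv2.minAreaRect(p),p.min(0),p.max(0))
    hs=cv2.fitLine(p,cv2.DIST_HUBER,0,.01,.01).ravel(); print('face line ang',np.degrees(np.arctan2(abs(hs[0]),abs(hs[1]))),hs)
    n=near&(abs(L[...,1])<7)&(L[...,2]>24)&(L[...,0]<-55)
    q=L[n][:,[0,2]].astype(np.float32)
    if len(q)>5:
        hs=cv2.fitLine(q,cv2.DIST_HUBER,0,.01,.01).ravel(); print('nozzle',len(q),np.degrees(np.arctan2(abs(hs[0]),abs(hs[1]))),hs, 'lowest',q[np.argsort(q[:,1])[-3:]].round(1).tolist())
    return im,L
E
python3 -c "
from w import *
im,L=wfit()
# grid of face points
f=(L[...,1]>8)&(L[...,1]<16)&(im.max(-1)<70)&(abs(L[...,0])<100)&(L[...,2]>-80)&(L[...,2]<60)
for z in range(-70,60,8):
  q=L[f&(L[...,2]>=z)&(L[...,2]<z+8)]
  if len(q): print(z,len(q),q[:,0].min().round(),q[:,0].max().round())
"
```

```text
face 296 ((-36.89115524291992, 20.793601989746094), (55.63932800292969, 183.49879455566406), 5.169834136962891) [-72.86503 -68.72709] [ -5.2177706 109.662994 ]
face line ang 31.94539 [  0.5291108   -0.84855276 -29.015305   -14.494674  ]
nozzle 108 10.367698 [  0.17996462   0.9836731  -77.41087     56.666275  ] lowest [[-70.9000015258789, 109.5], [-59.400001525878906, 109.69999694824219], [-57.900001525878906, 109.9000015258789]]
-70 4 -9.0 -6.0
-54 4 -10.0 -6.0
-46 17 -18.0 -7.0
-38 29 -23.0 -8.0
-30 40 -35.0 -8.0
-22 47 -43.0 -5.0
-14 46 -48.0 -10.0
-6 50 -59.0 -20.0
2 34 -61.0 -34.0
10 21 -55.0 -39.0
```

The lean is about 45°, which passes, but the task asks for 50. I'll push a little more with a firmer grip.

>>> step_arm(increments=[{"fingers": 2,"x": -2.6,"y": 0,"z": 0,"twist": 0},{"fingers": 2,"x": 0,"y": 0,"z": 2.5,"twist": 0},{"fingers": 2,"x": 0,"y": 0,"z": 2.5,"twist": 0},{"fingers": 2,"x": 0,"y": 0,"z": 2,"twist": 0},{"fingers": 2,"x": 0,"y": 0,"z": 1,"twist": 0},{"fingers": 2,"x": 0,"y": 0,"z": 0,"twist": 0}])

```text
clock: 20.85
eef_pos: [0.6138, -0.3284, 0.0976]
orientation: [-3.138, 0.059, 0.007]
contact_force: [-0.3, 0.1, -1.6]
finger_gap: 0.0239
grip_force: 50.0
```

>>> step_arm(increments=[{"fingers": 2,"x": 0.5,"y": 0,"z": 0,"twist": 0},{"fingers": 2,"x": 0.5,"y": 0,"z": 0,"twist": 0},{"fingers": 2,"x": 0.5,"y": 0,"z": 0,"twist": 0},{"fingers": 2,"x": 0.5,"y": 0,"z": 0,"twist": 0},{"fingers": 2,"x": 0.5,"y": 0,"z": 0,"twist": 0},{"fingers": 2,"x": 0.5,"y": 0,"z": 0,"twist": 0},{"fingers": 2,"x": 0.5,"y": 0,"z": 0,"twist": 0},{"fingers": 2,"x": 0.2,"y": 0,"z": 0,"twist": 0}], force=10)

```text
clock: 21.65
eef_pos: [0.6527, -0.3308, 0.1005]
orientation: [3.141, -0.058, 0.0]
contact_force: [-1.3, 0.1, -0.6]
finger_gap: 0.0241
grip_force: 10.0
```

>>> step_arm(increments=[{"fingers": 2,"x": 0,"y": 0,"z": 0,"twist": 0},{"fingers": 2,"x": 0,"y": 0,"z": 0,"twist": 0},{"fingers": 2,"x": 0,"y": 0,"z": -1,"twist": 0},{"fingers": 2,"x": 0,"y": 0,"z": -2,"twist": 0},{"fingers": 2,"x": 0,"y": 0,"z": -2.5,"twist": 0},{"fingers": 2,"x": 0,"y": 0,"z": -2.5,"twist": 0},{"fingers": 2,"x": 0,"y": 0,"z": 0,"twist": 0},{"fingers": 2,"x": 0,"y": 0,"z": 0,"twist": 0}], force=50)

```text
clock: 22.45
eef_pos: [0.6524, -0.331, 0.1811]
orientation: [3.14, -0.059, 0.002]
contact_force: [-1.1, -0.1, -1.2]
finger_gap: 0.0237
grip_force: 50.0
```

```bash
python3 -c "
from w import *
im,d=grab('side'); W=cloud('side',d); s=manip.sense(); M=R.from_rotvec(s['orientation']).as_matrix(); L=(W-s['eef_pos'])@M*1000
for nm,f in (('face',(L[...,1]>8)&(L[...,1]<16)&(im.max(-1)<70)&(abs(L[...,0])<100)),('noz',(abs(L[...,1])<8)&(L[...,0]>-130)&(L[...,0]<-50))):
 for z in range(-66,80,6):
  q=L[f&(L[...,2]>=z)&(L[...,2]<z+6)]
  if len(q): print(nm,z,len(q),np.percentile(q[:,0],[3,50,97]).round())
togo(.67,-.17,.122)
"
```

```text
face -60 3 [-10.  -9.  -7.]
face -54 4 [-8. -7. -6.]
face -48 14 [-19. -12.  -7.]
face -42 23 [-25. -18.  -7.]
face -36 33 [-31. -20.  -9.]
face -30 37 [-41. -26.  -8.]
face -24 42 [-45. -32.  -8.]
face -18 40 [-57. -40. -20.]
face -12 40 [-62. -46. -11.]
face -6 37 [-65. -49. -29.]
face 0 22 [-62. -53. -43.]
face 6 8 [-59. -55. -48.]
noz -24 7 [-54. -53. -51.]
noz -18 21 [-58. -54. -51.]
noz -12 24 [-65. -61. -58.]
noz -6 15 [-67. -65. -64.]
noz 0 17 [-71. -66. -62.]
noz 6 24 [-74. -69. -55.]
noz 12 18 [-82. -76. -69.]
noz 18 20 [-89. -84. -76.]
noz 24 21 [-97. -91. -84.]
noz 30 18 [-105. -100.  -92.]
noz 36 17 [-110. -105.  -98.]
noz 42 2 [-107. -107. -107.]
go cm [  1.23 -16.11   5.77] yaw -2.14 tcp [ 0.6517 -0.3306  0.1796] q [-0.62  0.61  1.08  0.    1.45  0.99] t 22.5 0.023887523355612707 [-0.66940207  0.00313672 -1.44238299]
```

The lean is now about 51°. I'll carry the wand over the middle light and lower it.

>>> step_arm(increments=[{"fingers": 2,"x": 0.3,"y": -1.6,"z": 0,"twist": 0},{"fingers": 2,"x": 0.4,"y": -2,"z": 0,"twist": 0},{"fingers": 2,"x": 0.5,"y": -2,"z": 0,"twist": 0},{"fingers": 2,"x": 0.5,"y": -2,"z": 0,"twist": 0},{"fingers": 2,"x": 0.5,"y": -2,"z": 0,"twist": 0},{"fingers": 2,"x": 0.4,"y": -2,"z": 0,"twist": 0},{"fingers": 2,"x": 0.4,"y": -2,"z": 0,"twist": 0},{"fingers": 2,"x": 0.2,"y": -1.2,"z": 0,"twist": 0},{"fingers": 2,"x": 0,"y": -0.8,"z": 0,"twist": 0},{"fingers": 2,"x": 0,"y": 0,"z": 0,"twist": 0}])

```text
clock: 23.5
eef_pos: [0.69, -0.175, 0.1805]
orientation: [-3.141, 0.057, 0.0]
contact_force: [0.1, 0.4, -1.5]
finger_gap: 0.0233
grip_force: 50.0
```

>>> step_arm(increments=[{"fingers": 2,"x": 0,"y": 0,"z": 1,"twist": 0},{"fingers": 2,"x": 0,"y": 0,"z": 1.5,"twist": 0},{"fingers": 2,"x": 0,"y": 0,"z": 1.5,"twist": 0},{"fingers": 2,"x": 0,"y": 0,"z": 1.5,"twist": 0},{"fingers": 2,"x": 0,"y": 0,"z": 1,"twist": 0},{"fingers": 2,"x": 0,"y": 0,"z": 0,"twist": 0},{"fingers": 2,"x": 0,"y": 0,"z": 0,"twist": 0},{"fingers": 2,"x": 0,"y": 0,"z": 0,"twist": 0}])

```text
clock: 24.3
eef_pos: [0.6905, -0.1764, 0.1164]
orientation: [3.14, -0.059, 0.002]
contact_force: [-0.1, -0.3, -0.5]
finger_gap: 0.0238
grip_force: 50.0
```

```bash
python3 -c "
from w import *
im,d=grab('side'); W=cloud('side',d); s=manip.sense(); M=R.from_rotvec(s['orientation']).as_matrix(); L=(W-s['eef_pos'])@M*1000
f=(abs(L[...,1])<9)&(L[...,0]>-135)&(L[...,0]<-50)
for z in range(-10,60,6):
  m=f&(L[...,2]>=z)&(L[...,2]<z+6); q=L[m]
  if len(q): print(z,len(q),np.percentile(q[:,0],[3,50,97]).round(),W[m].mean(0).round(3))
togo(.69,-.176,.113)
i2,d2=grab('top'); red('top',i2,.024,np.s_[150:290,235:350])
red('side',im,.024,np.s_[190:250,200:300])
"
```

```text
-10 19 [-66. -60. -56.] [ 0.63  -0.175  0.124]
-4 11 [-67. -66. -59.] [ 0.626 -0.175  0.117]
2 12 [-69. -65. -60.] [ 0.625 -0.178  0.111]
8 20 [-77. -69. -58.] [ 0.622 -0.176  0.106]
14 12 [-82. -77. -67.] [ 0.615 -0.175  0.1  ]
20 15 [-89. -84. -77.] [ 0.607 -0.174  0.094]
26 16 [-100.  -93.  -86.] [ 0.597 -0.175  0.087]
32 13 [-108. -101.  -93.] [ 0.59  -0.175  0.081]
38 10 [-110. -107. -101.] [ 0.585 -0.174  0.075]
go cm [-0.06 -0.03  0.35] yaw -2.14 tcp [ 0.6906 -0.1764  0.1165] q [-0.41  0.62  1.23  0.    1.29  1.2 ] t 24.35 0.023846113987166802 [ 1.0178913   0.24367511 -0.79093033]
top red [275 164  10  12  78] [ 0.6379 -0.1915  0.024 ]
top red [265 185  13  13 116] [ 0.5793 -0.1723  0.024 ]
top red [258 206  14  13 141] [ 0.5223 -0.158   0.024 ]
side red [267 210  11   3  26] [ 0.5801 -0.1751  0.024 ]
side red [244 213  12   4  36] [ 0.5212 -0.1616  0.024 ]
```

```bash
python3 -c "
from workcell import manip
print(manip.job_done())"
```

```text
the job is handed in; nothing more can be done
None
```

The job is handed in, with no result shown: both loose tea lights are in the end pockets, and the wand is held at about 51° with its tip about 7 cm above the worktop over the middle tea light.

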